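Load and lock the frame glue-up jig

ROBOT

A 6-joint arm with a two-finger parallel gripper is mounted at the origin on the work surface. World frame = base frame: x ahead of the robot, y to its left, z up, the work surface at z = 0. Lengths are in m, angles in rad, forces in N, time in s.
With the tool pointing down it reaches from about 0.35 to 0.775 m from the base axis. Payload 5.5 kg.
Tool frame: the origin (TCP) lies midway between the tips of the shut fingers; the grasp point (between the pads) lies grip_point_offset behind it (grip_point_offset is the distance from the TCP to the grasp point, in m); z points along the fingers, y is the direction in which the jaws open and shut (so a half turn about z gives the same grasp; the last joint's range is limited). The gripper opens to 85 mm and grips with 20 to 120 N. Pads are 22 mm wide; open, the fingers measure 114 mm over their backs; the gripper's body (76 mm by 85 mm) begins 54 mm behind the grasp point. The pads swing forward as they close: fully open they stand 13 mm farther back than shut.
Start: joints at [1.118, 0.313, 0.046, 1.304, 0, 1.431], TCP at [0.177, 0.547, 0.231] pointing down, gripper open.
Joint ranges: [-2.76, 2.76], [-0.86, 1.69], [-1.03, 1.26], [-2.2, 2.34], [-1.47, 1.5], [-3.14, 3.14]. Speed limits (rad/s): [2.57, 2.57, 3.14, 3.14, 3.14, 3.14].

INTERFACE

Orientations are given as a unit quaternion [w, x, y, z].
In Python, from workcell import * gives the robot as it stands.
- The arm moves only by the tool send_rows, never from a script. Its argument "series" is one flat list of numbers, 7 for each row, row after row: the shift along the tool's x, y, z in cm, then the turn, a rotation vector about the tool's x, y, z in degrees, then the opening, from 0 (shut) to 1 (fully open). A call has 1 to 10 rows; each row is the pose to reach, as a shift and turn from the pose commanded when the call began, along the tool's axes at that moment; what a row does not reach only later rows make up. A row lasts 1/12 s, in which the tool goes at most 41.7 mm and 7.16 degrees, less where a joint would pass 70% of its speed; a pose out of reach is approached as far as the arm can. A call with a gripper value outside its range is refused whole. The fingers move at their own pace and stop on an object; "newtons" is the grip in N (left out, the last holds). Time passes only in rows, so rows that repeat a pose let the fingers close. It gives the time, the measured TCP pose, the force and the opening at its end, in the units of the state.
- get_state(): the state, without advancing time (a new reading comes with each control period).
- read_camera(name): name is "scene" or "top" or "wrist"; returns the picture (384x512x3 uint8, blue, green, red); there is no depth.
- camera_info(name): a dict with "K" (3x3 intrinsics, pixels), "D" ([k1, k2, p1, p2, k3] as OpenCV has them; the pictures are not rectified), "xyz" and "attitude" of the camera in the world. Camera axes: x right, y down, z forward; pixel columns grow to the right and rows downward; lengths in m; the calibration is good to about 2 mm. A picture is of the moment at which its call begins: read the wrist's pose just before it. camera_info takes no time and is no camera call; for the wrist camera it gives the pose at the moment of the call.
- hand_in(): hands the job in, once; it reports no verdict.
Trained networks look in the newest picture that a camera, given by its name, has taken for a name from the list of things; names that differ only in an ending like _2 or _b are one class to them, and where a whole thing is asked for, a point or a joint stands for the part that bears it (a point fixed in the world has none). Each returns a list of dicts, best first, with "p" (0 to 1); they miss things now and then, are a little off and sometimes report something else, mostly with a low value. They report only what shows in the picture. A call takes as long as a camera call.
- silhouettes(camera, label): "pixels" (384x512 bool, what is visible of it) and "box" ([left, top, width, height] in pixels, round what is visible of it).
The state is a dict: "clock": time; "joint_pos": joint angles; "qvel": joint speeds; "tau": joint torques, N m; "tcp_pos": TCP position; "orientation": TCP orientation; "wrist_force": force on the tool from outside, world axes, zero at the start; "ft_torque": the same for the moment, N m; "finger_gap": finger opening in m.
Only numpy, scipy, OpenCV 4.12 (cv2) and the standard library are available. Lean on these libraries where they do the work, as an engineer would, in place of code of your own. Each camera call takes 0.05 s, during which the arm holds its last target. There are 200 camera calls.

TASK

Set up the glue-up jig: lay the longer of the two loose wooden slats flat and lengthwise in the jig's bed, between the two low metal lips, without dropping it. Then slide the carriage along until the slat is held snugly, with no gaps, between its jaw and the end fence. Last, with the carriage home, press the sloping quarter-turn stud right in and turn it a full ninety degrees clockwise so that it catches and stays down when let go; leave the shorter slat and the two glue bottles where they are.

Things in the scene. Friction and masses are not known exactly. Their poses are not given: they have to be found in the camera images.
- jig: Fixed glue-up jig. Plywood bed 140 (x) x 395 (y) mm, y -225 to +170; origin on the table, bed top at z +20. z up, y along the bed to the fence, x across it, away from the robot. Fence: a wooden bar across the bed, 120 wide, face at y +130, top at z +65. Two aluminium lips 6 high along the bed, 8 thick, inner faces at x -27 and +27.
- slat: The longer loose wooden slat, to be loaded: 160 x 44 x 30 mm, about 0.14 kg. Origin at the centre of its underside, x along its length, z up. Starts flat on the table to one side of the jig. When home its origin is at jig x 0 (5 mm play each way), y +50, z +20 mm, its length along jig y (either way round).
- offcut: The shorter wooden slat, 105 x 44 x 30 mm, same wood, flat on the table on the other side of the jig; a bystander to leave where it is. Origin at the centre of its underside, x along its length.
- glue_a: White glue bottle with orange cap, 48 mm across, 120 mm tall, standing beyond the jig; a bystander to leave where it is. Origin at the centre of its underside.
- glue_b: The same kind of glue bottle, standing on the robot's right of the jig, farther out than the slat on that side; a bystander to leave where it is. Origin at the centre of its underside.
- carriage (a joint): Slide of the carriage along jig +y to the fence, m; starts 0 to 0.035, limit 0.232. Rubs with about 4 N and stays where left. Jaw face at jig y = value - 0.105, so with the slat between jaw and fence it stops at 0.075. Jaw block 90 (x) x 110 (y) mm, top 32 mm above the bed; on it a fin handle near the jaw and behind it (jig -y) a sloped aluminium housing with the stud.
- carriage_grip (a point): Grip point of the carriage's handle, an upright wooden fin 14 mm thick (jig x) and 32 mm wide along the slide (jig y), from 32 to 92 mm above the bed top. The point is on its centre line, 15 mm below its top, 97 mm above the table, at jig x 0 and y = carriage value - 123 mm. Axes as the jig's. Free room on both sides along x.
- carriage_jaw (a point): Middle of the carriage's flat upright jaw face that meets the slat, 17 mm above the bed top, 18 mm ahead of the handle's centre line. Axes as the jig's.
- plunger (a joint): How far the quarter-turn stud is pressed in along its axis, m: 0 out. A spring resists (3 N at first, 6 N at 0.007), then also a brake foot that meets the bed: 12 to 20 N brings it to about 0.008, the most it goes. Unturned it springs back to 0. Past 0.0075 it can be turned; kept in while turned, then let go, its cam catches: it stays at about 0.007 and the brake doubles the carriage's drag.
- lock (a joint): Turn of the stud, rad: 0 unlocked (bar head pointing up and down the slope), 1.571 locked (bar level, across the bed), a hard stop. Grows clockwise as seen looking at the head from outside. Rubs with about 0.06 N m and stays where left. Unless the stud is pressed in, it cannot turn by more than about 0.1.
- lock_head (a point): Centre of the stud's head: a steel bar 46 long (x), 14 wide (y), 28 mm high along the stud's axis (z, outward), leaning 30 deg from vertical towards jig -y, away from the fence. It stands 20 mm clear of the sloped face on a 14 mm stem when out, 12 mm when in. When out it is at jig x 0, y = carriage value - 202, 97 mm above the table. Axes turn with the stud.

How it is judged:
On the way, in this order (a step that is already met when the one before it is completed fails the run):
1. the longer slat lies flat in the bed between the lips, let go, with the stud still out (x of slat in the frame of jig between -0.008 and 0.008 m and z of slat in the frame of jig between 0.017 and 0.0235 m and angle between the x axis of slat and the y axis of jig, either way round below 0.09 rad and contact force between the fingers and slat below 0.3 N and y of slat in the frame of jig between -0.03 and 0.0535 m and value of joint plunger below 0.003 m), for 0.2 s.
2. the carriage is home: the slat touches the fence and the jaw touches the slat, the stud still out and unturned (x of slat in the frame of jig between -0.008 and 0.008 m and z of slat in the frame of jig between 0.017 and 0.0235 m and angle between the x axis of slat and the y axis of jig, either way round below 0.09 rad and contact force between the fingers and slat below 0.3 N and y of slat in the frame of jig between 0.0465 and 0.0535 m and value of joint carriage between 0.0715 and 0.0785 m and value of joint plunger below 0.003 m and value of joint lock below 0.3 rad), for 0.2 s.
3. the stud is pressed in, not yet turned (value of joint plunger above 0.0065 m and value of joint lock below 0.35 rad), for 0.05 s.
4. the stud is pressed in and turned (y of slat in the frame of jig between 0.0465 and 0.0535 m and value of joint carriage between 0.0715 and 0.0785 m and value of joint plunger above 0.0055 m and value of joint lock above 1.3 rad), for 0.2 s.
At the end, for the whole second after the job is handed in: The longer slat lies flat in the bed between the lips, lengthwise, within 3.5 mm of touching the fence; the carriage's jaw is home against it (joint at 0.075 within 3.5 mm); the stud is caught: still pressed in by over 5.5 mm and turned by over 1.3 rad; all at rest and let go (all of step 4 and x of slat in the frame of jig between -0.008 and 0.008 m and z of slat in the frame of jig between 0.017 and 0.0235 m and angle between the x axis of slat and the y axis of jig, either way round below 0.09 rad and contact force between the fingers and slat below 0.3 N and linear speed of slat below 0.01 m/s and velocity of joint carriage between -0.01 and 0.01 m/s and contact force between the fingers and carriage below 0.3 N).
It fails at once if the shorter slat or a glue bottle is shifted by over 30 mm (distance of any of offcut, glue_a, glue_b from where it was at the start of the episode above 0.03 m).
It fails at once if the slat is dropped: it moves at over 0.7 m/s with no finger on it (linear speed of slat above 0.7 m/s and contact force between the fingers and slat below 0.1 N).
It also fails if it takes over 64 s, if anything falls off the work surface, if the arm or the gripper's body presses on something with over 40 N, if the wrist force passes 120 N, or if a joint passes its speed limit or range.

## Working session

There is one attempt and no reset: what is moved stays moved. The work goes in short steps, Python scripts to look and compute and a tool call to move; the robot and the scene stay as the last step left them, time stands still between calls to the robot, and variables do not carry over. Pictures are saved under pics/ and viewed, about 8 in all and at most 12, crops included, and the job is handed in when it is done.

Besides the shell and the picture viewer there is one more tool, called by a JSON object that holds its "api" and its "payload", one argument or row to a line. send_rows: Moves the arm, as the interface text tells. Its arguments: {"type":"object","properties":{"series":{"type":"array"},"newtons":{"type":"number"}},"required":["series"]}

```bash
mkdir -p pics; ls; python3 - <<'E'
from workcell import *
import cv2,numpy as np
s=get_state();print({k:np.round(v,3).tolist() for k,v in s.items()})
try: print(grip_point_offset)
except Exception as e: print(e)
for n in("scene","top"):
    im=read_camera(n);cv2.imwrite(f"pics/{n}0.png",im)
    c=camera_info(n);print(n,{k:np.round(v,4).tolist() for k,v in c.items()})
    for l in("jig","slat","offcut","carriage","lock_head","carriage_grip","glue_a"):
        for r in silhouettes(n,l)[:3]: print(n,l,round(float(r["p"]),2),r["box"])
a=cv2.imread("pics/scene0.png");b=cv2.imread("pics/top0.png")
E
```

```text
pics
{'clock': 0.0, 'joint_pos': [1.118, 0.314, 0.045, 1.304, 0.0, 1.431], 'qvel': [0.001, 0.001, -0.002, -0.002, -0.001, 0.0], 'tau': [0.0, -48.063, 29.853, 0.02, -0.0, 0.0], 'tcp_pos': [0.177, 0.547, 0.23], 'orientation': [-0.0, 0.156, 0.988, -0.001], 'wrist_force': [-0.127, -0.17, -0.043], 'ft_torque': [0.032, -0.023, 0.056], 'finger_gap': 0.086}
0.0187
scene {'K': [[404.2143, 0.0, 252.9411], [0.0, 404.2143, 189.6845], [0.0, 0.0, 1.0]], 'D': [-0.0614, 0.0, 0.0, 0.0, 0.0], 'xyz': [1.1367, -0.6072, 0.8597], 'attitude': [-0.3681, 0.8637, 0.3132, -0.1431]}
scene jig 0.68 [170.7, 147.7, 127.1, 96.2]
scene slat 0.85 [108.2, 231.3, 48.7, 45.7]
scene offcut 0.93 [266.0, 125.4, 33.7, 20.6]
scene carriage 0.98 [183.1, 172.5, 51.2, 51.7]
scene lock_head 0.5 [182.6, 178.8, 47.7, 45.6]
scene lock_head 0.48 [188.3, 187.7, 12.3, 19.9]
scene lock_head 0.27 [264.5, 124.1, 32.0, 19.3]
scene carriage_grip 0.79 [180.8, 177.0, 51.3, 49.4]
scene glue_a 0.93 [309.1, 175.8, 15.4, 40.9]
scene glue_a 0.55 [167.5, 265.4, 21.9, 42.5]
top {'K': [[454.6588, 0.0, 249.5226], [0.0, 454.6588, 198.8766], [0.0, 0.0, 1.0]], 'D': [0.0612, 0.0, 0.0, 0.0, 0.0], 'xyz': [0.5096, -0.0011, 1.417], 'attitude': [-0.0226, 0.7157, -0.6977, 0.0207]}
top jig 0.58 [348.3, 174.3, 23.2, 17.7]
top jig 0.56 [176.1, 190.5, 135.6, 67.6]
top slat 0.89 [347.7, 219.4, 22.1, 53.7]
top offcut 0.96 [123.9, 225.8, 27.2, 35.7]
top offcut 0.27 [262.4, 209.4, 42.4, 33.7]
top carriage 0.71 [255.9, 211.7, 48.7, 34.5]
top lock_head 0.62 [285.8, 225.9, 16.2, 8.4]
top lock_head 0.62 [180.8, 191.0, 129.9, 63.3]
top carriage_grip 0.58 [257.9, 210.5, 49.7, 34.1]
top glue_a 0.74 [200.8, 143.6, 15.7, 20.6]
top glue_a 0.65 [350.6, 175.7, 20.8, 13.8]
```

View pics/top0.png

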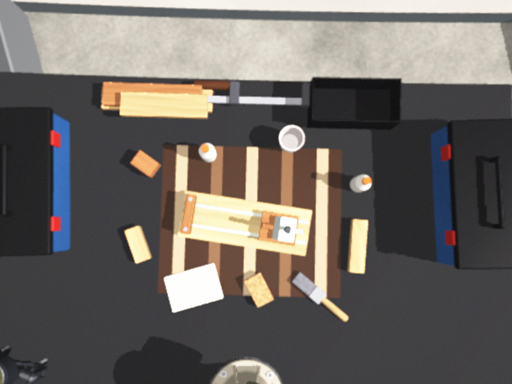

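View pics/scene0.png

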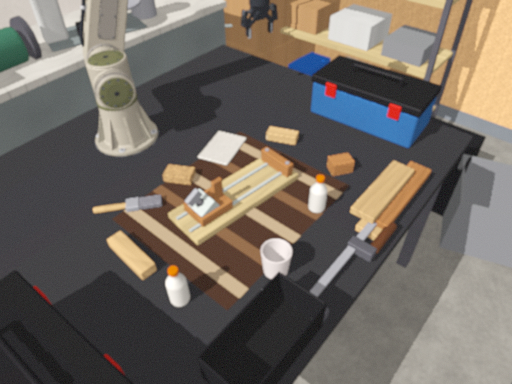

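Top view: jig bed spans (180–311, 190–255) with the fence at the left (188,213), i.e. toward world +y. The carriage is near (278,228), the slat at (358,246), the offcut at (138,244), and the bottles at (208,152) and (361,183). The scene view agrees with this. Next I fit poses by silhouette.

```bash
cat > h.py <<'E'
from workcell import *
import cv2,numpy as np
from scipy.optimize import minimize
from scipy.spatial.transform import Rotation as R
def q(a): return R.from_quat([a[1],a[2],a[3],a[0]])
def proj(ci,P):
    Rc=q(ci["attitude"]).as_matrix().T
    p,_=cv2.projectPoints(np.asarray(P,float),cv2.Rodrigues(Rc)[0],-Rc@np.array(ci["xyz"]),np.array(ci["K"]),np.array(ci["D"]))
    return p[:,0]
def unproj(ci,uv,z):
    uv=np.asarray(uv,float).reshape(-1,1,2)
    n=cv2.undistortPoints(uv,np.array(ci["K"]),np.array(ci["D"]))[:,0]
    d=q(ci["attitude"]).apply(np.c_[n,np.ones(len(n))]);o=np.array(ci["xyz"])
    return o+d*((z-o[2])/d[:,2])[:,None]
def box(x0,x1,y0,y1,z0,z1): return np.array([[x,y,z] for x in(x0,x1) for y in(y0,y1) for z in(z0,z1)])
def jig(c): return [box(-.07,.07,-.225,.17,0,.02),box(-.06,.06,.13,.17 if 0 else .155,.02,.065)]+car(c)
def car(c): return [box(-.045,.045,c-.215,c-.105,.02,.052),box(-.007,.007,c-.139,c-.107,.052,.112)]
slat=[box(-.08,.08,-.022,.022,0,.03)]
def place(b,x,y,t,z=0): return R.from_euler('z',t).apply(b)+[x,y,z]
S=4
def render(ci,boxes):
    m=np.zeros((384*S,512*S),np.uint8)
    for b in boxes:
        p=(proj(ci,b)+.5)*S-.5
        cv2.fillConvexPoly(m,cv2.convexHull(np.round(p).astype(np.int32)),1)
    return cv2.resize(m.astype(np.float32),(512,384),interpolation=cv2.INTER_AREA)
def iou(a,b): return np.minimum(a,b).sum()/np.maximum(a,b).sum()
def fit(views,model,p0,step):
    f=lambda p:-sum(iou(render(ci,model(p)),m) for ci,m in views)
    p0=np.array(p0,float);sim=np.vstack([p0]+[p0+np.eye(len(p0))[i]*step[i] for i in range(len(p0))])
    r=minimize(f,p0,method="Nelder-Mead",options=dict(initial_simplex=sim,maxiter=300,xatol=2e-4,fatol=1e-4))
    return r.x,-r.fun/len(views)
def tool(P):
    "world point -> current tool axes in cm"
    s=get_state();return q(s["orientation"]).inv().apply(np.array(P)-s["tcp_pos"])*100
E
python3 - <<'E'
from h import *
V={}
for n in("scene","top"):
    ci=camera_info(n);read_camera(n)
    for l in("jig","slat","carriage"):
        rs=silhouettes(n,l)
        r=max(rs,key=lambda r:r["pixels"].sum()) if l=="jig" else rs[0]
        V[n,l]=(ci,r["pixels"].astype(np.float32))
        print(n,l,r["p"],r["pixels"].sum())
    np.save(f"m_{n}.npy",V[n,"jig"][1])
ct=V["top","slat"][0]
print("slat",unproj(ct,[[358,246]],.03),"jig",unproj(ct,[[311,228],[188,213]],.02))
x0=unproj(ct,[[358,246]],.03)[0]
vs=[V[n,"slat"] for n in("scene","top")]
for v in (vs,vs[:1],vs[1:]): print("slat",fit(v,lambda p:[place(b,*p) for b in slat],[x0[0],x0[1],0],[.01,.01,.2]))
a,b=unproj(ct,[[308,230],[188,213]],.02);
ux=b-a;t=np.arctan2(-ux[0],ux[1]);o=a+ux/np.linalg.norm(ux)*.21
vs=[V[n,"jig"] for n in("scene","top")]
for v in (vs,vs[:1],vs[1:]): print("jig",fit(v,lambda p:[place(b,*p[:3]) for b in jig(p[3])],[o[0],o[1],t,.02],[.01,.01,.1,.01]))
E
```

```text
scene jig 0.88 5316
scene slat 0.79 956
scene carriage 0.74 1368
top jig 0.88 5850
top slat 0.59 922
top carriage 0.63 1202
slat [[ 0.46015141 -0.32787352  0.03      ]] jig [[ 0.51060482 -0.1867577   0.02      ]
 [ 0.54688944  0.19135912  0.02      ]]
slat (array([ 0.46105813, -0.32868324, -0.07072665]), np.float64(0.9148544669151306))
slat (array([ 0.4585019 , -0.32725231, -0.09378679]), np.float64(0.8917877674102783))
slat (array([ 0.46123408, -0.32808707, -0.05367849]), np.float64(0.9560936689376831))
jig (array([ 0.52498854,  0.0451772 , -0.12927495,  0.02449215]), np.float64(0.9627655744552612))
jig (array([ 0.52323762,  0.04584911, -0.13263271,  0.02326374]), np.float64(0.9599310159683228))
jig (array([ 0.52583657,  0.04490498, -0.12965798,  0.02523216]), np.float64(0.9763143658638))
```

{"api": "send_rows", "payload": {
  "series": [-4,-3.4,0,0,0,-2,1,-8,-6.8,0,0,0,-4,1,-11,-9.4,0,0,0,-6,1,-14,-12,0,0,0,-8,1,-17,-14.6,0,0,0,-10,1,-20,-17.2,0,0,0,-12,1,-23,-19.8,0,0,0,-14,1,-26,-22.4,0,0,0,-14,1,-29,-25,0,0,0,-14,1,-32,-27.5,0,0,0,-14,1]
}}

```text
clock: 2.03
tcp_pos: [0.3946, 0.1896, 0.2317]
orientation: [0.001, 0.034, 0.999, 0.0]
wrist_force: [0.2, 0.7, -0.8]
finger_gap: 0.0854
```

```bash
python3 - <<'E'
from h import *
s=get_state();print(s["clock"],s["tcp_pos"],s["orientation"],s["joint_pos"])
print(tool([.461,-.328,.17]), tool([.461,-.328,.25]))
print(q(s["orientation"]).as_matrix().round(3))
E
```

```text
2.0333 [0.39458995 0.18960937 0.2316987 ] [5.05741284e-04 3.41445256e-02 9.99416751e-01 2.33221263e-04] [ 2.64068829e-01  4.67441158e-02 -2.79901331e-01  1.24304699e+00
  1.48661159e-04  3.32371249e-01]
[-10.15203362 -51.19008802   6.15434347] [-10.15999335 -51.18608236  -1.84565157]
[[-0.998  0.068  0.001]
 [ 0.068  0.998  0.   ]
 [-0.001  0.001 -1.   ]]
```

{"api": "send_rows", "payload": {
  "series": [-2.5,-3.5,0,0,0,0,1,-4,-7.5,0,0,0,0,1,-5.5,-11.5,0,0,0,0,1,-7,-15.5,0,0,0,0,1,-8,-19.5,0,0,0,0,1,-9,-23.5,0,0,0,0,1,-9.5,-27.5,0,0,0,0,1,-10.2,-31.5,0,0,0,0,1,-10.2,-35.5,0,0,0,0,1,-10.2,-39.5,0,0,0,0,1]
}}

```text
clock: 2.87
tcp_pos: [0.4686, -0.2119, 0.2313]
orientation: [0.0, 0.034, 0.999, -0.0]
wrist_force: [1.5, -0.4, 0.2]
finger_gap: 0.0856
```

{"api": "send_rows", "payload": {
  "series": [0,-3.5,0,0,0,0,1,0,-6.5,1,0,0,0,1,0,-9,2,0,0,0,1,0,-10.5,4,0,0,0,1,0,-11.5,6,0,0,0,1,0,-11.7,6,0,0,0,1,0,-11.7,6,0,0,0,1]
}}

```text
clock: 3.45
tcp_pos: [0.4598, -0.3262, 0.1703]
orientation: [-0.001, 0.035, 0.999, 0.001]
wrist_force: [0.0, -0.1, -0.6]
finger_gap: 0.0857
```

```bash
python3 - <<'E'
from h import *
s=get_state();print(s["clock"],s["tcp_pos"],s["joint_pos"][5])
ci=camera_info("wrist");im=read_camera("wrist");cv2.imwrite("pics/w1.png",im)
rs=silhouettes("wrist","slat");print([(r["p"],r["box"]) for r in rs])
r=rs[0];print(fit([(ci,r["pixels"].astype(np.float32))],lambda p:[place(b,*p) for b in slat],[.461,-.328,-.06],[.005,.005,.05]))
print(ci["xyz"],tool([.461,-.328,.03]))
E
```

```text
3.45 [ 0.45984205 -0.32615132  0.17029684] -0.6897326705846367
[(0.68, [221.2, 79.5, 51.3, 178.4])]
(array([ 0.45989565, -0.32980678, -0.06059682]), np.float64(0.9736965298652649))
[ 0.37784887 -0.32205217  0.31148594] [ 8.10729763e-03 -1.99763666e-01  1.42335214e+01]
```

View pics/w1.png

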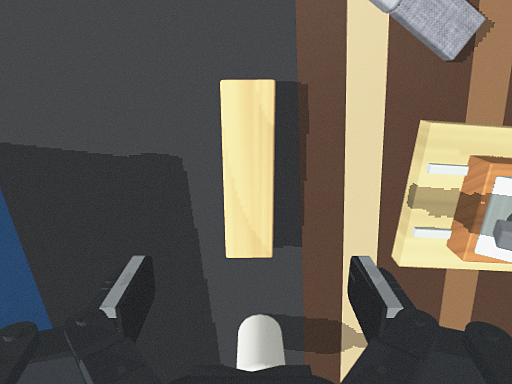

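The wrist view shows the slat clearly at (221–275, 79–258), and the fit agrees with the coarse one to 2 mm. I descend and grasp.

{"api": "send_rows", "payload": {
  "series": [0,-0.35,3,0,0,-0.4,1,0,-0.35,6,0,0,-0.4,1,0,-0.35,9,0,0,-0.4,1,0,-0.35,12,0,0,-0.4,1,0,-0.35,14,0,0,-0.4,1,0,-0.35,15.5,0,0,-0.4,1,0,-0.35,16.2,0,0,-0.4,1,0,-0.35,16.2,0,0,-0.4,1,0,-0.35,16.2,0,0,-0.4,1]
}}

```text
clock: 4.3
tcp_pos: [0.4615, -0.3299, 0.0106]
orientation: [0.001, 0.03, 1.0, -0.0]
wrist_force: [-0.6, -0.9, 0.4]
finger_gap: 0.0858
```

{"api": "send_rows", "payload": {
  "newtons": 60,
  "series": [0,0,0,0,0,0,0,0,0,0,0,0,0,0,0,0,0,0,0,0,0,0,0,0,0,0,0,0,0,0,0,0,0,0,0,0,0,0,0,0,0,0,0,0,0,0,0,0,0,0,0,0,0,0,0,0]
}}

```text
clock: 4.97
tcp_pos: [0.4613, -0.3305, 0.0106]
orientation: [0.001, 0.031, 1.0, -0.001]
wrist_force: [-1.3, 0.9, 6.0]
finger_gap: 0.0426
```

{"api": "send_rows", "payload": {
  "series": [0,0,-1,0,0,0,0,0,0,-3,0,0,0,0,0,0,-5,0,0,0,0,0,0,-8,0,0,0,0,0,0,-11,0,0,0,0,0,0,-13,0,0,0,0,0,0,-14,0,0,0,0,0,0,-14,0,0,0,0]
}}

```text
clock: 5.63
tcp_pos: [0.4616, -0.3309, 0.1522]
orientation: [0.002, 0.031, 1.0, -0.002]
wrist_force: [0.8, 0.1, -1.4]
finger_gap: 0.0431
```

```bash
python3 - <<'E'
from h import *
s=get_state();print(s["clock"],s["tcp_pos"],s["finger_gap"],s["wrist_force"])
t=-.1295;R0=R.from_euler('z',t)
P=R0.apply([0,.025,.15])+[.525,.045,0];print(P,tool(P))
M=q(s["orientation"]).as_matrix();print(M.round(3),"yaw y",np.degrees(np.arctan2(M[1,1],M[0,1])))
ci=camera_info("wrist");im=read_camera("wrist")
r=silhouettes("wrist","slat")[0];print(r["p"],r["box"])
# height fit: slat underside z
print(fit([(ci,r["pixels"].astype(np.float32))],lambda p:[place(b,*p) for b in slat],[.46,-.33,-.06,.14],[.005,.005,.05,.01]))
E
```

```text
5.6333 [ 0.46163091 -0.33092347  0.15218072] 0.04307354738346649 [ 0.83934736  0.12622806 -1.38716766]
[0.52822846 0.06979066 0.15      ] [-4.18314137 40.40553819  0.10911596]
[[-0.998  0.061  0.004]
 [ 0.061  0.998 -0.003]
 [-0.004 -0.003 -1.   ]] yaw y 86.4751661991217
0.71 [188.1, 77.7, 127.1, 295.4]
(array([ 0.46082817, -0.33202797, -0.05922112,  0.13810388]), np.float64(0.9428632259368896))
```

{"api": "send_rows", "payload": {
  "series": [0,1,-1,0,0,-2,0,0,3,-2,0,0,-6,0,-0.5,6,-3,0,0,-11,0,-1,9,-3,0,0,-17,0,-1.5,12,-3,0,0,-23,0,-2,15,-3,0,0,-29,0,-2.5,18,-3,0,0,-35,0,-3,21,-3,0,0,-41,0,-3.3,24,-3,0,0,-47,0,-3.5,27,-3,0,0,-53,0]
}}

```text
clock: 6.57
tcp_pos: [0.511, -0.0601, 0.1781]
orientation: [-0.001, -0.422, 0.907, 0.001]
wrist_force: [-0.2, -1.0, -1.7]
finger_gap: 0.0426
```

```bash
python3 - <<'E'
from h import *
s=get_state();print(s["clock"],s["tcp_pos"],s["finger_gap"])
t=-.1295;R0=R.from_euler('z',t)
P=R0.apply([0,.025,.18])+[.525,.045,0];print(tool(P))
M=q(s["orientation"]).as_matrix();print("yaw y",np.degrees(np.arctan2(M[1,1],M[0,1])),s["joint_pos"])
E
```

```text
6.5667 [ 0.5110114  -0.06010108  0.17814023] 0.04263935452059605
[-11.0425708    7.05322823  -0.1763724 ]
yaw y 139.8840288115259 [-2.73383552e-01  2.21913101e-01 -2.08028570e-01  1.14372740e+00
  3.30838816e-04 -1.14402580e+00]
```

{"api": "send_rows", "payload": {
  "series": [-2.4,1.5,0,0,0,-6,0,-4.7,3,0,0,0,-12,0,-7,4.5,0,0,0,-18,0,-9,5.8,0,0,0,-24,0,-10.3,6.6,0,0,0,-29,0,-11,7,0,0,0,-32,0,-11,7,0,0,0,-32.7,0,-11,7,0,0,0,-32.7,0,-11,7,0,0,0,-32.7,0]
}}

```text
clock: 7.32
tcp_pos: [0.5295, 0.0665, 0.1786]
orientation: [-0.001, -0.657, 0.754, 0.001]
wrist_force: [-0.0, -0.3, -1.0]
finger_gap: 0.0427
```

```bash
python3 - <<'E'
from h import *
s=get_state();print(s["clock"],s["tcp_pos"],s["finger_gap"],s["joint_pos"])
M=q(s["orientation"]).as_matrix();print("yaw y",np.degrees(np.arctan2(M[1,1],M[0,1])))
ci=camera_info("wrist");im=read_camera("wrist");cv2.imwrite("pics/w2.png",im)
# overlay predicted jig edges
o=im.copy();t=-.1295
def L(P,c):
    p=proj(ci,place(np.array(P,float),.525,.045,t));cv2.polylines(o,[np.round(p*8).astype(np.int32)],False,c,1,cv2.LINE_AA,3)
for x in(-.027,.027): L([[x,-.07,.026],[x,.13,.026]],(0,0,255))
for x in(-.07,.07): L([[x,-.225,.02],[x,.17,.02]],(255,0,0))
L([[-.06,.13,.065],[.06,.13,.065]],(0,255,0));L([[-.07,-.225,.02],[.07,-.225,.02]],(255,0,0));L([[-.045,-.08,.052],[.045,-.08,.052]],(0,255,255))
cv2.imwrite("pics/w2o.png",o)
r=silhouettes("wrist","slat")[0];print(r["p"],r["box"])
print(fit([(ci,r["pixels"].astype(np.float32))],lambda p:[place(b,p[0],p[1],p[2],s["tcp_pos"][2]-.012) for b in slat],[*s["tcp_pos"][:2],1.44],[.005,.005,.05]))
E
```

```text
7.3167 [0.52949701 0.06646524 0.17864036] 0.042684284771935026 [-2.55248285e-02  2.56564501e-01 -1.61364265e-01  1.15460859e+00
 -1.41764713e-04 -1.45900937e+00]
yaw y 172.132604760539
0.71 [189.7, 79.0, 121.8, 292.9]
(array([0.5293463 , 0.06469455, 1.43337638]), np.float64(0.9259105324745178))
```

View pics/w2o.png

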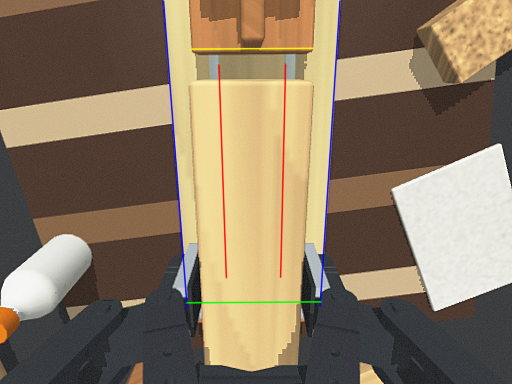

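The overlay puts the predicted lip inner edges (219 and 287) on the real ones (218 and 286). The jaw edge at row 49 also matches, so the jig pose is good to about 1 mm. I trim 1.7 mm sideways and lower.

{"api": "send_rows", "payload": {
  "series": [0,0.17,1.5,0,0,-0.5,0,0,0.17,4,0,0,-0.5,0,0,0.17,7,0,0,-0.5,0,0,0.17,10,0,0,-0.5,0,0,0.17,12,0,0,-0.5,0,0,0.17,13.2,0,0,-0.5,0,0,0.17,14,0,0,-0.5,0,0,0.17,14.4,0,0,-0.5,0,0,0.17,14.6,0,0,-0.5,0,0,0.17,14.6,0,0,-0.5,0]
}}

```text
clock: 8.25
tcp_pos: [0.5291, 0.0666, 0.0337]
orientation: [0.0, -0.66, 0.751, -0.0]
wrist_force: [-1.0, -0.1, -1.3]
finger_gap: 0.0428
```

```bash
python3 - <<'E'
from h import *
s=get_state();p=s["tcp_pos"];print(s["clock"],p,s["finger_gap"],s["wrist_force"])
print(R.from_euler('z',.1295).apply(p-[.525,.045,0]))
M=q(s["orientation"]).as_matrix();print("yaw y",np.degrees(np.arctan2(M[1,1],M[0,1])))
E
```

```text
8.25 [0.52908322 0.06657821 0.03368313] 0.042847566774488206 [-0.95101071 -0.07412697 -1.2730652 ]
[0.00126246 0.02192483 0.03368313]
yaw y 172.64057265184542
```

Still about 3 mm above the bed, with x about 1.3 mm off, which is fine. I lower gently and then release slowly.

{"api": "send_rows", "payload": {
  "series": [0,0.05,0.1,0,0,0,0,0,0.05,0.2,0,0,0,0,0,0.05,0.3,0,0,0,0,0,0.05,0.35,0,0,0,0,0,0.05,0.35,0,0,0,0]
}}

```text
clock: 8.67
tcp_pos: [0.5286, 0.067, 0.0306]
orientation: [0.0, -0.661, 0.751, -0.0]
wrist_force: [-1.1, -0.1, 3.3]
finger_gap: 0.0425
```

{"api": "send_rows", "payload": {
  "series": [0,0,0,0,0,0,0.55,0,0,0,0,0,0,0.6,0,0,0,0,0,0,0.7,0,0,0,0,0,0,0.8,0,0,0,0,0,0,0.9,0,0,0,0,0,0,0.9]
}}

```text
clock: 9.17
tcp_pos: [0.5281, 0.067, 0.0297]
orientation: [0.0, -0.661, 0.751, 0.0]
wrist_force: [-0.2, -0.0, 0.4]
finger_gap: 0.0773
```

{"api": "send_rows", "payload": {
  "series": [0,0,-1,0,0,0,0.9,0,0,-3,0,0,0,0.9,0,0,-6,0,0,0,0.9,0,0,-9,0,0,0,0.9,0,0,-12,0,0,0,0.9,0,0,-14,0,0,0,0.9,0,0,-14,0,0,0,0.9,0,0,-14,0,0,0,0.9]
}}

```text
clock: 9.83
tcp_pos: [0.5293, 0.0669, 0.1719]
orientation: [0.001, -0.661, 0.751, -0.001]
wrist_force: [-0.2, 1.0, 0.4]
finger_gap: 0.0771
```

```bash
python3 - <<'E'
from h import *
s=get_state();p=s["tcp_pos"];print(s["clock"],p,s["finger_gap"],s["wrist_force"])
ci=camera_info("wrist");im=read_camera("wrist");cv2.imwrite("pics/w3.png",im)
r=silhouettes("wrist","slat")[0];print(r["p"],r["box"])
x,v=fit([(ci,r["pixels"].astype(np.float32))],lambda p:[place(b,p[0],p[1],p[2],.02) for b in slat],[.529,.0666,1.44],[.005,.005,.05])
print(x,v,R.from_euler('z',.1295).apply([x[0]-.525,x[1]-.045,0]))
rs=silhouettes("wrist","carriage");print([(r["p"],r["box"]) for r in rs][:2])
# target above fin, carriage .0245
G=R.from_euler('z',-.1295).apply([0,.0245-.123,.16])+[.525,.045,0];print(G,tool(G))
E
```

```text
9.8333 [0.52925078 0.06693439 0.17185275] 0.07710455945831099 [-0.21025691  0.96138313  0.39166548]
0.97 [220.8, 75.0, 58.4, 193.0]
[0.52871925 0.06518914 1.44191691] 0.9736910462379456 [0.00108091 0.02050039 0.        ]
[]
[ 0.51227987 -0.05267522  0.16      ] [12.05569823 -0.0448638   0.87810854]
```

View pics/w3.png

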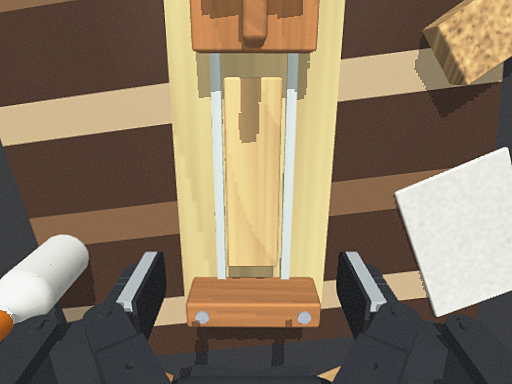

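The slat lies between the lips (column 224–281, rows 77–268) with gaps at both ends. Next is the carriage fin.

{"api": "send_rows", "payload": {
  "series": [2,0,0,0,0,0,0.9,5,0,0,0,0,0,0.9,8,0,0,0,0,0,0.9,10.5,0,1,0,0,0,0.9,12,0,2.5,0,0,0,0.9,12,0,4.5,0,0,0,0.9,12,0,6.5,0,0,0,0.9,12,0,8.5,0,0,0,0.9,12,0,9.4,0,0,0,0.9,12,0,9.4,0,0,0,0.9]
}}

```text
clock: 10.82
tcp_pos: [0.51, -0.0514, 0.0726]
orientation: [-0.002, -0.66, 0.751, 0.003]
wrist_force: [0.3, 0.8, -0.2]
finger_gap: 0.0768
```

{"api": "send_rows", "payload": {
  "newtons": 50,
  "series": [0,0,0,0,0,0,0,0,0,0,0,0,0,0,0,0,0,0,0,0,0,0,0,0,0,0,0,0,0,0,0,0,0,0,0,0,0,0,0,0,0,0,0,0,0,0,0,0,0,0,0,0,0,0,0,0,0,0,0,0,0,0,0]
}}

```text
clock: 11.57
tcp_pos: [0.5124, -0.052, 0.0768]
orientation: [-0.0, -0.661, 0.751, -0.0]
wrist_force: [-3.3, 0.9, 5.2]
finger_gap: 0.0134
```

```bash
python3 - <<'E'
from h import *
s=get_state();p=s["tcp_pos"];print(s["clock"],p,s["finger_gap"],s["wrist_force"])
print(R.from_euler('z',.1295).apply(p-[.525,.045,0]))
print(tool(p+R.from_euler('z',-.1295).apply([0,.05,0])))
E
```

```text
11.5667 [ 0.51240738 -0.05198482  0.07676147] 0.013396630340761249 [-3.34272995  0.85276375  5.2467017 ]
[ 3.72855977e-05 -9.77989142e-02  7.67614683e-02]
[-4.99999295e+00 -8.38346229e-03 -5.04660982e-04]
```

{"api": "send_rows", "payload": {
  "series": [-0.3,0,0,0,0,0,0,-0.8,0,0,0,0,0,0,-1.3,0,0,0,0,0,0,-1.8,0,0,0,0,0,0,-2.3,0,0,0,0,0,0,-2.8,0,0,0,0,0,0,-3.3,0,0,0,0,0,0,-3.8,0,0,0,0,0,0,-4.2,0,0,0,0,0,0,-4.5,0,0,0,0,0,0]
}}

```text
clock: 12.4
tcp_pos: [0.5181, -0.0083, 0.0768]
orientation: [-0.001, -0.66, 0.751, -0.001]
wrist_force: [-3.7, -4.7, 6.2]
finger_gap: 0.0136
```

{"api": "send_rows", "payload": {
  "series": [-0.1,0,0,0,0,0,0,-0.2,0,0,0,0,0,0,-0.3,0,0,0,0,0,0,-0.4,0,0,0,0,0,0,-0.4,0,0,0,0,0,0]
}}

```text
clock: 12.82
tcp_pos: [0.5183, -0.0063, 0.0768]
orientation: [-0.002, -0.66, 0.751, -0.002]
wrist_force: [-5.7, -11.5, 5.5]
finger_gap: 0.0137
```

{"api": "send_rows", "payload": {
  "series": [-0.1,0,0,0,0,0,0,-0.15,0,0,0,0,0,0,-0.2,0,0,0,0,0,0,-0.2,0,0,0,0,0,0]
}}

```text
clock: 13.15
tcp_pos: [0.5183, -0.0063, 0.0767]
orientation: [-0.004, -0.659, 0.752, -0.003]
wrist_force: [-6.6, -19.1, 5.9]
finger_gap: 0.0134
```

```bash
python3 - <<'E'
from h import *
s=get_state();p=s["tcp_pos"];print(s["clock"],p,s["finger_gap"],s["wrist_force"])
print(R.from_euler('z',.1295).apply(p-[.525,.045,0]))
E
```

```text
13.15 [ 0.51833049 -0.00627732  0.07673298] 0.013406599290326886 [ -6.61544082 -19.09523487   5.94266225]
[ 8.20728695e-06 -5.17092455e-02  7.67329781e-02]
```

{"api": "send_rows", "payload": {
  "series": [0.1,0,0,0,0,0,0,0.3,0,0,0,0,0,0,0.3,0,0,0,0,0,0.3,0.3,0,0,0,0,0,0.6,0.3,0,0,0,0,0,0.8,0.3,0,0,0,0,0,0.8]
}}

```text
clock: 13.65
tcp_pos: [0.5191, -0.0042, 0.0758]
orientation: [0.0, -0.661, 0.751, -0.0]
wrist_force: [0.7, 0.6, -0.4]
finger_gap: 0.0609
```

{"api": "send_rows", "payload": {
  "series": [0,0,-2,0,0,0,0.8,0,0,-5,0,0,0,0.8,0,0,-8,0,0,0,0.8,0,0,-11,0,0,0,0.8,1,0,-13,0,0,0,0.8,1,0,-14,0,0,0,0.8,1,0,-14,0,0,0,0.8]
}}

```text
clock: 14.23
tcp_pos: [0.5192, -0.0145, 0.2181]
orientation: [0.002, -0.66, 0.751, -0.002]
wrist_force: [-0.6, -0.0, -0.2]
finger_gap: 0.0684
```

```bash
python3 - <<'E'
from h import *
s=get_state();p=s["tcp_pos"];print(s["clock"],p,s["finger_gap"],s["joint_pos"])
ci=camera_info("wrist");im=read_camera("wrist");cv2.imwrite("pics/w4.png",im)
r=silhouettes("wrist","slat")[0];print(r["p"],r["box"])
x,v=fit([(ci,r["pixels"].astype(np.float32))],lambda p:[place(b,p[0],p[1],p[2],.02) for b in slat],[.532,.095,1.44],[.005,.005,.05])
print(x,v,R.from_euler('z',.1295).apply([x[0]-.525,x[1]-.045,0]))
# stud: tilt
Rj=R.from_euler('z',-.1295)
c=.075;a=np.array([0,-.5,.8660]);h=np.array([0,c-.202,.097])
hw=Rj.apply(h)+[.525,.045,0];aw=Rj.apply(a)
print("head",hw,"proj head",proj(ci,[hw,hw+aw*.014]))
zt=-aw;yt=Rj.apply([-1,0,0]);xt=np.cross(yt,zt);Rt=R.from_matrix(np.c_[xt,yt,zt])
for d in(.10,.0,-.012): print(d,tool(hw+aw*d))
print("rotvec tool",np.degrees((q(s["orientation"]).inv()*Rt).as_rotvec()))
E
```

```text
14.2333 [ 0.5192003  -0.01449866  0.21811408] 0.06843195072946193 [-1.82749644e-01  2.06051003e-01 -1.28457325e-01  1.23163442e+00
  3.30379707e-04 -1.62548403e+00]
0.59 [231.7, 194.5, 40.1, 136.8]
[0.53350624 0.1034309  1.4466196 ] 0.8482678532600403 [0.00088934 0.05904012 0.        ]
head [ 0.50859943 -0.08093658  0.097     ] proj head [[254.30805414  97.45663685]
 [254.45268821  88.33284462]]
0.1 [11.75323983  0.03449801  3.12575432]
0.0 [ 6.75647515  0.01926303 11.78760808]
-0.012 [ 6.15686339  0.01743483 12.82703053]
rotvec tool [ -0.23954536 -29.9961486    0.15051713]
```

View pics/w4.png

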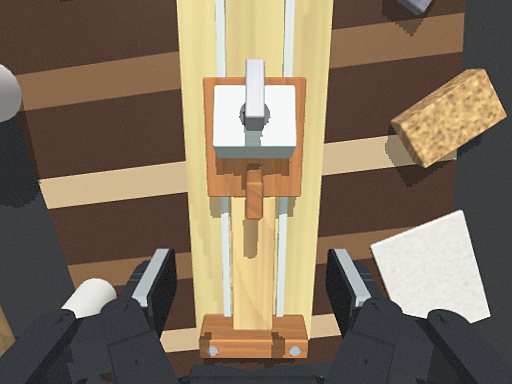

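The carriage is at (203–305, 78–197) and the bar head runs from (255,60) to (255,122). The jaw's contact with the slat is hidden here, so I calibrate the carriage value numerically against the edges.

```bash
python3 - <<'E'
from h import *
Rj=R.from_euler('z',-.1295);W=lambda P:Rj.apply(np.array(P,float))+[.525,.045,0]
ci=camera_info("wrist")
for c in(.070,.073,.076): print(c,proj(ci,W([[0,c-.215,.052],[0,c-.105,.052],[0,c-.107,.112],[0,c-.139,.112]]))[:,1].round(1), "head ends top",proj(ci,W([[0,c-.202-.007-s*.023*.866,.097+.0121-s*.0115] for s in(1,-1)]))[:,1].round(1))
print("fence",proj(ci,W([[0,.13,.065],[-.06,.13,.065],[.06,.13,.065]])).round(1))
im=cv2.imread("pics/w4.png")
for col in(215,255,295):
    g=cv2.GaussianBlur(im,(3,3),0)[:,col].astype(int);d=np.abs(np.diff(g,axis=0)).sum(1);print(col,[(i,int(d[i])) for i in range(40,330) if d[i]>40])
E
```

```text
0.07 [ 71.9 194.7 218.2 178.8] head ends top [ 50.8 111.7]
0.073 [ 75.6 197.7 221.8 182.6] head ends top [ 55.3 116.2]
0.076 [ 79.3 200.7 225.3 186.4] head ends top [ 59.8 120.6]
fence [[250.4 344.2]
 [306.4 344.1]
 [194.3 344. ]]
215 [(76, 94), (77, 72), (84, 112), (85, 132), (86, 56), (144, 69), (145, 158), (146, 140), (216, 59), (217, 102), (312, 44), (313, 78), (314, 60)]
255 [(58, 52), (114, 52), (115, 114), (116, 138), (117, 101), (129, 44), (130, 93), (131, 41), (145, 45), (157, 49), (158, 44), (168, 49), (169, 82), (217, 55), (254, 44), (255, 51), (328, 55), (329, 71)]
295 [(76, 60), (144, 82), (145, 135), (146, 72), (199, 49), (313, 92), (314, 95)]
```

```bash
python3 - <<'E'
from h import *
Rj=R.from_euler('z',-.1295);W=lambda P:Rj.apply(np.array(P,float))+[.525,.045,0]
ci=camera_info("wrist")
print(proj(ci,W([[.035,.13,.02],[-.035,.13,.02],[0,.13,.05],[0,.127,.05],[0,.124,.05],[0,.13,.065]])).round(1))
im=cv2.imread("pics/w4.png")
for col in(212,240,250,260,270,296):
    g=cv2.GaussianBlur(im,(3,3),0)[:,col].astype(int);d=np.abs(np.diff(g,axis=0)).sum(1);print(col,[(i,int(d[i])) for i in range(290,360) if d[i]>35])
cv2.imwrite("pics/w4c.png",cv2.resize(im[160:370,180:330],None,fx=4,fy=2.8,interpolation=cv2.INTER_CUBIC))
E
```

```text
[[221.  316. ]
 [279.7 316. ]
 [250.4 334.1]
 [250.4 331.9]
 [250.4 329.7]
 [250.4 344.2]]
212 [(312, 47), (313, 77), (314, 59), (338, 51), (339, 50), (341, 40), (344, 60), (345, 81), (346, 45), (354, 62), (355, 88), (356, 115), (357, 127), (358, 43)]
240 [(328, 80), (329, 91), (330, 38), (338, 48), (339, 47), (341, 39), (356, 73), (357, 139), (358, 61)]
250 [(328, 64), (329, 88), (330, 51), (338, 49), (339, 49), (341, 37), (356, 73), (357, 140), (358, 62)]
260 [(328, 54), (329, 63), (338, 46), (339, 53), (341, 37), (356, 73), (357, 144), (358, 62)]
270 [(328, 51), (329, 56), (338, 55), (339, 55), (341, 40), (356, 64), (357, 135), (358, 66)]
296 [(313, 95), (314, 98), (338, 56), (339, 65), (341, 38), (345, 85), (346, 63), (354, 52), (355, 97), (356, 88), (357, 115), (358, 60)]
```

View pics/w4c.png

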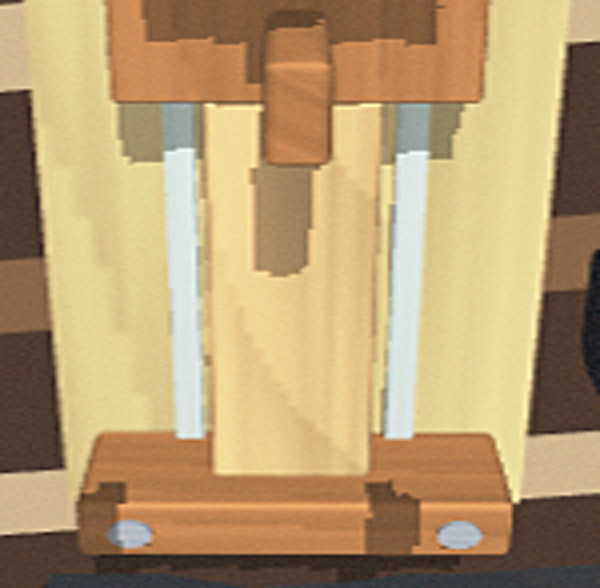

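The crop shows the slat's end flush on the fence, with no gap or bed visible at about (290,475), and the jaw over its other end. The hard stop at 19 N agrees. Edges put the real fence about 3 mm nearer than modelled, so I use an effective carriage value of 73 mm for the stud. I go to the tilted pre-grasp.

{"api": "send_rows", "payload": {
  "series": [3,0,0,0,-5,0,0.6,6,0,0.5,0,-11,0,0.6,9,0,1.5,0,-17,0,0.6,11,0,2.5,0,-23,0,0.6,11.9,0,3.1,0,-28,0,0.6,11.9,0,3.1,0,-30,0,0.6,11.9,0,3.1,0,-30,0,0.6,11.9,0,3.1,0,-30,0,0.6]
}}

```text
clock: 15.0
tcp_pos: [0.5019, -0.1318, 0.1833]
orientation: [0.194, -0.637, 0.726, 0.172]
wrist_force: [-0.1, 0.4, -0.4]
finger_gap: 0.0513
```

```bash
python3 - <<'E'
from h import *
s=get_state();p=s["tcp_pos"];print(s["clock"],p,s["finger_gap"],s["joint_pos"])
Rj=R.from_euler('z',-.1295)
a=np.array([0,-.5,.8660])
for c in (.0715,.073,.075):
  hw=Rj.apply([0,c-.202,.097])+[.525,.045,0];aw=Rj.apply(a);print(c,tool(hw-aw*.017))
yt=Rj.apply([-1,0,0]);xt=np.cross(yt,-aw);Rt=R.from_matrix(np.c_[xt,yt,-aw])
print("rotvec tool",np.degrees((q(s["orientation"]).inv()*Rt).as_rotvec()))
ci=camera_info("wrist");im=read_camera("wrist");
o=im.copy()
for c,col in((.0715,(0,0,255)),(.075,(255,0,0))):
  hw=Rj.apply([0,c-.202,.097])+[.525,.045,0]
  top=[hw+Rt.apply([sx*.023,sy*.007,-.014]) for sx,sy in((1,1),(1,-1),(-1,-1),(-1,1))]
  cv2.polylines(o,[np.round(proj(ci,top)*8).astype(np.int32)],True,col,1,cv2.LINE_AA,3); print(proj(ci,top).round(1).tolist())
cv2.imwrite("pics/w5.png",o)
E
```

```text
15.0 [ 0.50188049 -0.13178793  0.18328307] 0.05126327484147166 [-0.6700466   0.40150895 -0.06063565  1.40121     0.44190669 -2.17775116]
0.0715 [ 0.18643663 -0.04961982 11.56167735]
0.073 [ 0.05660638 -0.04979064 11.63680443]
0.075 [-0.11650061 -0.05001841 11.73697387]
rotvec tool [ 0.19780308  0.05546825 -0.03896731]
[[260.4, 165.7], [239.9, 165.7], [240.6, 227.0], [259.8, 226.9]]
[[260.3, 169.3], [240.0, 169.3], [240.7, 229.7], [259.7, 229.7]]
```

View pics/w5.png

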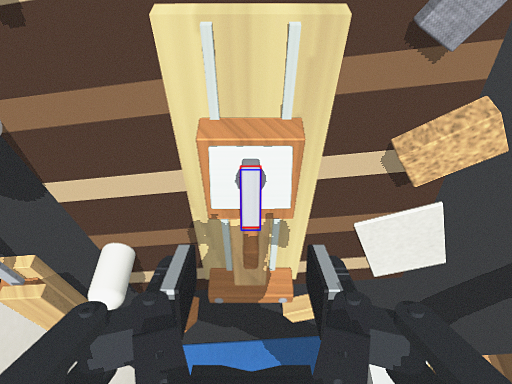

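The outlines fall on the bar's top face (240–260, 166–229), which confirms alignment within about 2 mm. I move in along the axis and grip.

{"api": "send_rows", "payload": {
  "series": [0,-0.05,2,0,0,0,0.6,0,-0.05,4.5,0,0,0,0.6,0,-0.05,7,0,0,0,0.6,0,-0.05,9,0,0,0,0.6,0,-0.05,10.5,0,0,0,0.6,0,-0.05,11.2,0,0,0,0.6,0,-0.05,11.5,0,0,0,0.6,0,-0.05,11.5,0,0,0,0.6,0,-0.05,11.5,0,0,0,0.6]
}}

```text
clock: 15.8
tcp_pos: [0.511, -0.0753, 0.0863]
orientation: [0.194, -0.639, 0.725, 0.17]
wrist_force: [0.4, -0.4, 0.5]
finger_gap: 0.0509
```

{"api": "send_rows", "payload": {
  "newtons": 90,
  "series": [0,0,0,0,0,0,0,0,0,0,0,0,0,0,0,0,0,0,0,0,0,0,0,0,0,0,0,0,0,0,0,0,0,0,0,0,0,0,0,0,0,0,0,0,0,0,0,0,0]
}}

```text
clock: 16.38
tcp_pos: [0.5097, -0.0756, 0.0851]
orientation: [0.194, -0.638, 0.725, 0.171]
wrist_force: [-4.9, -2.3, 1.6]
finger_gap: 0.0125
```

```bash
python3 - <<'E'
from h import *
s=get_state();p=s["tcp_pos"];print(s["clock"],p,s["finger_gap"],s["wrist_force"],q(s["orientation"]).inv().apply(s["wrist_force"]))
print(R.from_euler('z',.1295).apply(p-[.525,.045,0]))
E
```

```text
16.3833 [ 0.50971795 -0.07559472  0.08510797] 0.012498935147938697 [-4.86563516 -2.31619418  1.64429708] [ 1.70903121  4.53167981 -2.8785351 ]
[ 0.00041931 -0.12155843  0.08510797]
```

{"api": "send_rows", "payload": {
  "series": [0,0,0.15,0,0,0,0,0,0,0.3,0,0,0,0,0,0,0.45,0,0,0,0,0,0,0.6,0,0,0,0,0,0,0.75,0,0,0,0,0,0,0.9,0,0,0,0,0,0,1.0,0,0,0,0,0,0,1.0,0,0,0,0]
}}

```text
clock: 17.05
tcp_pos: [0.5104, -0.0722, 0.0791]
orientation: [0.194, -0.638, 0.726, 0.17]
wrist_force: [-15.2, -11.3, 24.5]
finger_gap: 0.0121
```

```bash
python3 - <<'E'
from h import *
s=get_state();p=s["tcp_pos"];print(s["clock"],p,s["finger_gap"],q(s["orientation"]).inv().apply(s["wrist_force"]),q(s["orientation"]).inv().apply(s["ft_torque"]))
print(q(s["orientation"]).inv().apply(p-[0.50971795,-0.07559472,0.08510797])*1000,s["joint_pos"])
E
```

```text
17.05 [ 0.51041559 -0.07219878  0.07908658] 0.012100415583042336 [ -0.80167976  13.57285169 -27.80613892] [-2.82816948  0.22090632 -0.03215658]
[-6.62488923e-04 -2.53734147e-01  6.94348094e+00] [-0.57100437  0.43878176 -0.27680261  1.09584135  0.46688846 -2.06972077]
```

{"api": "send_rows", "payload": {
  "series": [0,0.15,0,0,0,0,0,0,0.25,0,0,0,0,0,0,0.25,0,0,0,5,0,0,0.25,0,0,0,10,0,0,0.25,0,0,0,15,0,0,0.25,0,0,0,20,0]
}}

```text
clock: 17.55
tcp_pos: [0.5097, -0.0722, 0.0792]
orientation: [0.162, -0.5, 0.827, 0.2]
wrist_force: [-9.3, -7.4, 17.9]
finger_gap: 0.0125
```

```bash
python3 - <<'E'
from h import *
s=get_state();p=s["tcp_pos"];o=R.from_quat([-.638,.725,.171,.194])
print(s["clock"],p,s["finger_gap"],"jigtool force",o.inv().apply(s["wrist_force"]),"torque",q(s["orientation"]).inv().apply(s["ft_torque"]))
print(o.inv().apply(p-[0.50971795,-0.07559472,0.08510797])*1000,np.degrees((o.inv()*q(s["orientation"])).as_rotvec()))
E
```

```text
17.55 [ 0.50968849 -0.07221042  0.07922371] 0.01252755743367199 jigtool force [ -1.54237602   8.25604517 -19.71701733] torque [-1.44322754  0.71550347 -0.06556777]
[0.03614796 0.45675056 6.77266087] [ 0.28517651  0.06506125 20.23077898]
```

Torque is 0.066 N·m at 20°, matching the stud's own friction, so it is turning freely. I continue.

{"api": "send_rows", "payload": {
  "series": [0,0,0.05,0,0,6,0,0,0,0.1,0,0,12,0,0,0,0.1,0,0,18,0,0,0,0.1,0,0,24,0,0,0,0.1,0,0,30,0,0,0,0.1,0,0,36,0,0,0,0.1,0,0,42,0,0,0,0.1,0,0,48,0,0,0,0.1,0,0,54,0,0,0,0.1,0,0,60,0]
}}

```text
clock: 18.38
tcp_pos: [0.5089, -0.0711, 0.0791]
orientation: [0.04, -0.019, 0.966, 0.255]
wrist_force: [-12.6, -8.9, 27.4]
finger_gap: 0.0122
```

```bash
python3 - <<'E'
from h import *
s=get_state();p=s["tcp_pos"];o=R.from_quat([-.638,.725,.171,.194])
print(s["clock"],p,s["finger_gap"],"jigtool force",o.inv().apply(s["wrist_force"]),"torque",q(s["orientation"]).inv().apply(s["ft_torque"]))
print(o.inv().apply(p-[0.50971795,-0.07559472,0.08510797])*1000,np.degrees((o.inv()*q(s["orientation"])).as_rotvec()))
E
```

```text
18.3833 [ 0.50887181 -0.07112368  0.07913029] 0.012194852515577993 jigtool force [ -4.66854572  11.3467601  -28.90467933] torque [-1.03962191  2.51257121 -0.05608521]
[-0.76080087  1.40483385  7.34073493] [ 0.19118938 -0.10359416 80.34467123]
```

{"api": "send_rows", "payload": {
  "series": [0,0,-0.05,0,0,4,0,0,0,-0.1,0,0,7,0,0,0,-0.1,0,0,9,0,0,0,-0.1,0,0,10,0,0,0,-0.1,0,0,11,0,0,0,-0.1,0,0,11,0]
}}

```text
clock: 18.88
tcp_pos: [0.5088, -0.071, 0.0794]
orientation: [0.015, 0.071, 0.963, 0.258]
wrist_force: [-11.6, -6.7, 22.2]
finger_gap: 0.0125
```

```bash
python3 - <<'E'
from h import *
s=get_state();p=s["tcp_pos"];o=R.from_quat([-.638,.725,.171,.194])
print(s["clock"],p,s["finger_gap"],"jigtool force",o.inv().apply(s["wrist_force"]),"torque",q(s["orientation"]).inv().apply(s["ft_torque"]))
print(o.inv().apply(p-[0.50971795,-0.07559472,0.08510797])*1000,np.degrees((o.inv()*q(s["orientation"])).as_rotvec()))
E
```

```text
18.8833 [ 0.5087564  -0.07099472  0.07940297] 0.012450221804716678 jigtool force [ -4.09836231  10.63359259 -23.2896436 ] torque [-0.51020545  2.29185326 -0.29981645]
[-0.99513527  1.53579992  7.16118966] [ 0.121163   -0.13287418 91.03986767]
```

Hard stop felt: torque rises to 0.3 N·m at 91°. I ease off, open and retract along the axis.

{"api": "send_rows", "payload": {
  "series": [0.1,0,-0.1,0,0,-0.5,0,0.2,0,-0.2,0,0,-1,0,0.2,0,-0.25,0,0,-1,0,0.2,0,-0.25,0,0,-1,0.25,0.2,0,-0.25,0,0,-1,0.4,0.2,0,-0.25,0,0,-1,0.5,0.2,0,-0.25,0,0,-1,0.5]
}}

```text
clock: 19.47
tcp_pos: [0.506, -0.0709, 0.0781]
orientation: [0.016, 0.062, 0.964, 0.258]
wrist_force: [-1.0, -0.1, 0.7]
finger_gap: 0.0425
```

{"api": "send_rows", "payload": {
  "series": [0,0,-1,0,0,0,0.5,0,0,-3,0,0,0,0.5,0,0,-6,0,0,0,0.5,0,0,-9,0,0,0,0.5,0,0,-11,0,0,0,0.5,0,0,-12,0,0,0,0.5,0,0,-12,0,0,0,0.5,0,0,-12,0,0,0,0.5]
}}

```text
clock: 20.13
tcp_pos: [0.4986, -0.1306, 0.1819]
orientation: [0.016, 0.062, 0.964, 0.258]
wrist_force: [0.5, 1.2, -1.0]
finger_gap: 0.0423
```

```bash
python3 - <<'E'
from h import *
s=get_state();p=s["tcp_pos"];print(s["clock"],p,s["finger_gap"],s["wrist_force"])
im=read_camera("wrist");im2=read_camera("scene")
a=cv2.resize(im2[130:260,150:320],None,fx=3,fy=3,interpolation=cv2.INTER_CUBIC)
b=cv2.imread("pics/scene0.png")
out=np.zeros((600,800,3),np.uint8);out[:288,:384]=cv2.resize(im,(384,288));out[:390,384:800]=cv2.resize(a,(416,390));cv2.imwrite("pics/end.png",out)
ci=camera_info("scene")
for n in("slat","carriage"):
  r=silhouettes("scene",n);print(n,[(x["p"],x["box"]) for x in r][:1])
for n in("offcut","glue_a"): print(n,[(x["p"],x["box"]) for x in silhouettes("scene",n)][:2])
E
```

```text
20.1333 [ 0.49862771 -0.13061182  0.18193085] 0.04231618794785271 [ 0.45613955  1.19401505 -0.95727415]
slat [(0.79, [238.1, 160.4, 42.2, 32.0])]
carriage [(0.91, [200.3, 166.7, 47.4, 51.2])]
offcut [(0.86, [265.9, 124.0, 33.4, 21.1]), (0.37, [168.3, 266.7, 21.2, 40.7])]
glue_a [(0.69, [307.1, 174.6, 21.1, 41.9]), (0.6, [166.8, 265.7, 22.0, 39.6])]
```

View pics/end.png

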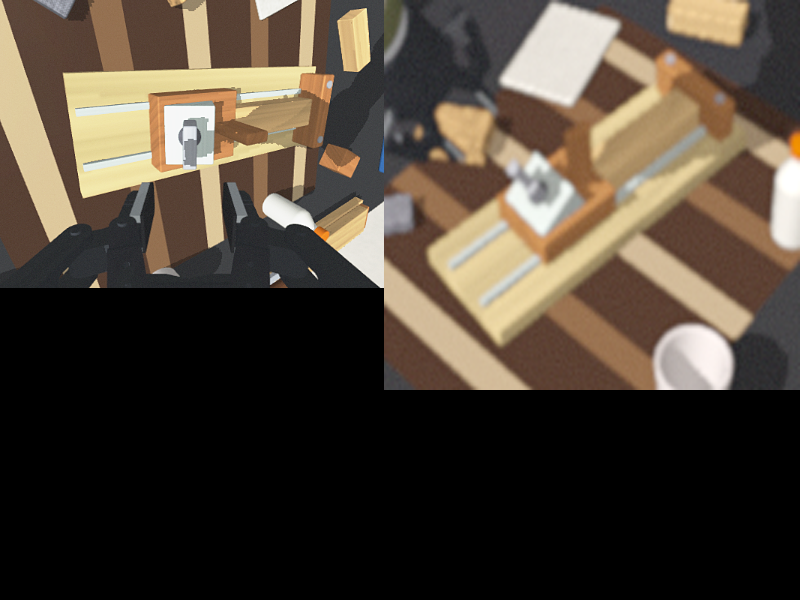

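The bar now lies across the bed and the slat sits between jaw and fence. I check the stud's depth by projection before handing in.

```bash
python3 - <<'E'
from h import *
Rj=R.from_euler('z',-.1295);a=np.array([0,-.5,.866]);u=np.array([0,.866,.5])
ci=camera_info("wrist");im=read_camera("wrist");o=im.copy()
big=cv2.resize(im[140:250,190:330],None,fx=5,fy=5,interpolation=cv2.INTER_CUBIC)
for d,col in((0,(0,0,255)),(.007,(0,255,0))):
  h=np.array([0,.0735-.202,.097])-a*d
  P=[h+a*.014+np.array([sx*.023,0,0])+u*sy*.007 for sx,sy in((1,1),(1,-1),(-1,-1),(-1,1))]
  p=proj(ci,Rj.apply(P)+[.525,.045,0]);print(d,p.round(1).tolist())
  cv2.polylines(big,[np.round(((p-[190,140]+.5)*5)*8).astype(np.int32)],True,col,1,cv2.LINE_AA,3)
cv2.imwrite("pics/bar.png",big)
E
```

```text
0 [[262.0, 233.0], [242.8, 233.0], [242.4, 172.1], [262.8, 172.1]]
0.007 [[261.7, 228.9], [243.0, 228.9], [242.6, 169.4], [262.5, 169.4]]
```

View pics/bar.png

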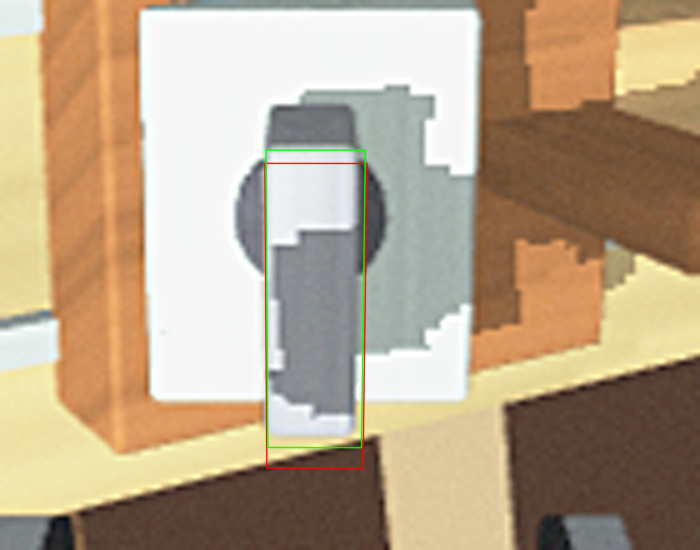

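The bar's top face (rows 148–435 in the crop) fits the pressed-in outline in green and not the released one in red. I hand in.

```bash
python3 -c "
from workcell import *
print(hand_in(),get_state()['clock'])"
```

```text
the job is handed in; nothing more can be done
the job is handed in; nothing more can be done
```

I finished the job and handed it in at about 20 s of robot time. No verdict is reported, so the checks below are my own.

**What I did**
- **Slat:** I laid the longer slat between the lips and let it go.
- **Carriage:** I pushed it by its fin handle until it stopped hard at about 19 N.
- **Stud:** I pressed it in with 20–29 N and turned it clockwise to its stop. Torque rose to 0.3 N·m at 91°. I then released it and backed away along its axis.

**Last checks**
- **Slat:** after I let it go, it was about 1 mm off centre and parallel to the bed. With the carriage home, no gap showed at the fence. The jaw end was hidden from view, so contact there rests on the hard stop.
- **Stud:** after release the bar lies level across the bed, and its outline matches the pressed-in position, not the sprung-out one.
- **Bystanders:** the shorter slat and both glue bottles show within about 2 pixels of where they started, apart from one wider outline for the bottle beyond the jig.

**Checks that disagreed**
- **Fence position:** the wrist image put the fence about 3 mm closer than my fitted jig pose. The carriage value therefore came out between 71 and 75 mm depending on the measure. I relied on the hard stop to judge it home.
- **Slat fit at home:** the pose fit for the slat was poor because the slat was partly hidden (it read y = 59 mm), so I disregarded it.

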